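# Load and close the vulcanising press

### The arm

A 6-joint arm with a two-finger parallel gripper is mounted at the origin on a cart in front of the work surface, level with it; the furniture and walls round the work are solid. World frame = base frame: x ahead of the robot, y to its left, z up, the work surface at z = 0. Lengths are in m, angles in degrees, forces in N, time in s.
With the tool pointing down it reaches from about 0.35 to 0.875 m from the base axis. Payload 4.2 kg.
Tool frame: the origin (TCP) lies on the centre line of the jaws, within the pads' length; the fingertips stand 19 mm ahead of it and the grasp point (between the pads) is the TCP; z points along the fingers, y is the line along which they close (so a half turn about z gives the same grasp; the last joint's range is limited). The gripper opens to 87 mm and grips with 3 to 60 N. Pads are 19 mm wide; open, the fingers measure 117 mm over their backs; the gripper's body (75 mm by 190 mm) begins 51 mm behind the grasp point.
Start: joints at [88.957, 22.042, 0.453, 0, -68.411, -14.817], TCP at [0.171, 0.601, 0.242] pointing down, gripper open.
Joint ranges: [-179.83, 179.83], [-69.29, 118.12], [-61.27, 80.66], [-181.25, 117.63], [-171.15, -9.14], [-177.46, 177.46]. Speed limits (degrees/s): [159.86, 159.86, 180, 180, 180, 180].

### API

Orientations are given as a 3x3 rotation matrix whose columns are the frame's x, y, z axes.
In Python, from station import sense, capture, finish_job, search_frame, masks_of gives the robot as it stands.
- The arm moves only by the tool drive_tool, never from a script. Its argument "rows" is a list of rows, each a list of 7 numbers: the opening in per cent of the stroke, from 0 (shut) to 100 (fully open), then the shift along the world's x, y, z in mm, then the turn, a rotation vector about the world's x, y, z in rad. In form: [[fingers, dx, dy, dz, wx, wy, wz], ...]. A call has 1 to 5 rows; each row shifts and turns the commanded pose from where the row before left it; what a row does not reach is not made up. A row lasts 1/12 s, in which the tool goes at most 41.7 mm and 7.16 degrees, less where a joint would pass 70% of its speed; a pose out of reach is approached as far as the arm can. A call is refused whole if a number of a shift passes 41.7 or a number of a turn 0.125, either way. A call with a gripper value outside its range is refused whole. The fingers move at their own pace and stop on an object; the grip force is fixed at half the most. Time passes only in rows, so rows that do not move let the fingers close. It gives the time, the measured TCP pose, the force, the opening and the grip force at its end, in the units of the state.
- sense(): the state, without advancing time (a new reading comes with each control period).
- capture(name): name is "scene" or "top" or "wrist"; returns a dict with "frame" (420x560x3 uint8, red, green, blue), "z_map" (420x560 float32, m along the optical axis (not along the pixel's ray), 0 where there is no reading), "fx", "fy", "cx", "cy" (pixels), "R" (3x3) and "t" (3): a world point X has camera coordinates R X + t; the wrist camera has in their place "T_tool_cam" (4x4, takes a point from camera to tool coordinates, whose origin is the TCP and whose axes are the flange's). Camera axes: x right, y down, z forward; pixel columns grow to the right and rows downward; lengths in m; the calibration is good to about 2 mm. A picture is of the moment at which its call begins: read the wrist's pose just before it.
- finish_job(): hands the job in; it is judged then, once.
Trained networks look in a picture, given as the dict that the camera call returned (one of the last four; its "shot" number tells which), for a name from the list of things; names that differ only in an ending like _2 or _b are one class to them, and where a whole thing is asked for, a point or a joint stands for the part that bears it (a point fixed in the world has none). Each returns a list of dicts, best first, with "p" (0 to 1); they miss things now and then, are a little off and sometimes report something else, mostly with a low value. They report only what shows in the picture. A call takes as long as a camera call. They do not tell look-alikes from the thing itself.
- search_frame(label, picture): "xy" ([column, row] in pixels, amid what is visible of it).
- masks_of(label, picture): "region" (420x560 bool, what is visible of it) and "xy" ([column, row] in pixels, amid what is visible of it).
The state is a dict: "time_s": time; "joints": joint angles; "joint_velocities": joint speeds; "effort": joint torques, N m; "tcp_pos": TCP position; "ee_rot": TCP orientation; "wrist_force": force on the tool from outside, world axes, zero at the start; "moment": the same for the moment, N m; "gripper_width": opening from 0.0 (shut) to 1.0 (fully open); "gripper_force": force on a finger pad.
Only numpy, scipy, OpenCV 4.12 (cv2) and the standard library are available. Lean on these libraries where they do the work, as an engineer would, in place of code of your own. Each camera call takes 0.05 s, during which the arm holds its last target. There are 200 camera calls.

### The job

Load the closed metal mould frame into the vulcanising press: lay it flat in the nest of the drawn-out tray and push the tray fully home. Then take the crank by its spinning grip and wind it clockwise (seen from above), without letting go of the grip on the way down, until the upper platen clamps the frame firmly: stop once the crank has gone clearly stiffer than it ran, and do not force it. Leave the press clamped and the other things on the bench alone.

Things in the scene. Friction and masses are not known exactly. Their poses are not given: they have to be found in the camera images.
- mould_center (a point): Centre (half-way up) of the loose closed mould frame: a bright aluminium block with steel cover plates, 50 mm along its x, 74 mm along its y, 24 mm high, 0.15 to 0.31 kg, small dark sprue hole in one short end. It starts flat on the bench, right of the press; either way round fits the nest.
- tray_nest (a point): Centre of the top face of the drawn-out tray, 52 mm above the bench. The frame lies on it, 50 mm side along this point's x, 74 mm side along its y, between 5 mm high lugs at the four corners (about 3.5 mm play all round); the middle 56 mm of each long side is free for fingers. This point's -x points out of the press, along the tray's slide.
- tray_handle (a point): Middle of the tray's handle: a black round bar 13 mm thick, 68 mm long along this point's y, 68 mm above the bench and 130 mm out from the nest; the slide bed lies 29 mm below it. Pushed along this point's +x with about 3 N, gripped or not, it slides the tray in until it stops.
- tray (a joint): How far the tray is drawn out (m): 0 fully home with the nest under the upper platen, starts at about 0.13. It stays where it is left.
- crank_axis (a point): Fixed point on the vertical crank and screw axis, 284 mm above the bench: the height of the grip's middle with the screw fully up. Turned clockwise from above, grip, crank and screw sink 16 mm a turn; 1.1 to 1.8 turns bring the platen on to the frame. Running, the grip needs about 8 N along its circle. The screw stays where it is left.
- grip_mid (a point): Middle of the crank's black upright free-spinning grip, 21 mm thick, 50 mm high, its axis 50 mm from the crank axis. Its foot is 2 mm above the steel crank arm; nothing else rises over 5 mm above the arm. It starts 9 to 20 mm below the fully raised height, to the rear or to either side of the press, and sinks with the screw, to about 47 mm below it.
- upper_platen: Aluminium plate 68 x 90 x 14 mm hung under the screw, 114 mm up when fully raised; origin: centre of its underside. It rests on the loaded frame's top at 76 mm; then the screw runs on through free play (0.5 to 6.5 mm, unlike each time) before its stiff springs bite. Each 100 N of clamping adds 5 N to the push that turns the grip. 50 N is the least, 100 N right, 150 N crushes the frame.
- bangle_teal: Bystander: silver bangle with a teal stone, lying on the bench; origin at the centre of its underside.
- bangle_orange_1: Bystander: silver bangle with an orange stone, lying on the bench; origin at the centre of its underside.
- borax_cone: Bystander: white round borax tablet, 43 mm across, 15 mm high; origin at the centre of its underside.
Things that resemble listed ones, but are neither listed nor needed, are in the scene too. What is meant by the part that bears mould_center is not orange, and is the smaller of those in its own colour.

How it is judged:
By the outcome, as a careful person would: the job done as asked, in the order asked, and still so for the second after the job is handed in, with the robot touching nothing.
It also fails if it takes over 72 s, if anything falls off the work surface, if the arm or the gripper's body presses on something with over 40 N, if the wrist force passes 120 N, or if a joint passes its speed limit or range.

## Working session

There is one attempt and no reset: what is moved stays moved. The work goes in short steps, Python scripts to look and compute and a tool call to move; the robot and the scene stay as the last step left them, time stands still between calls to the robot, and variables do not carry over. Pictures are saved under pics/ and viewed, at most 10 in all, crops included, and the job is handed in when it is done.

Besides the shell and the picture viewer there is one more tool, called after "Call:" as a command line: name --pt "numbers of a row" for each row, then --argument value for the rest. drive_tool: Moves the arm, as the interface text tells. Its arguments: {"type":"object","properties":{"rows":{"type":"array"}},"required":["rows"]}

```bash
mkdir -p pics; ls; cat > h.py <<'E'
import numpy as np, cv2
from station import *
def world(c,uv,z=None,s=None):
    u,v=uv; d=z if z is not None else c["z_map"][int(round(v)),int(round(u))]
    p=np.array([(u-c["cx"])/c["fx"]*d,(v-c["cy"])/c["fy"]*d,d])
    if "R" in c: return np.array(c["R"]).T@(p-np.array(c["t"]))
    T=np.array(c["T_tool_cam"]); p=T[:3,:3]@p+T[:3,3]
    return np.array(s["ee_rot"])@p+np.array(s["tcp_pos"])
def cloud(c,s=None):
    v,u=np.indices(c["z_map"].shape); d=c["z_map"]
    P=np.stack([(u-c["cx"])/c["fx"]*d,(v-c["cy"])/c["fy"]*d,d],-1)
    if "R" in c: W=(P-np.array(c["t"]))@np.array(c["R"])
    else:
        T=np.array(c["T_tool_cam"]); W=(P@T[:3,:3].T+T[:3,3])@np.array(s["ee_rot"]).T+np.array(s["tcp_pos"])
    W[d<=0]=np.nan
    return W
def save(c,n): cv2.imwrite(f"pics/{n}.png",c["frame"][...,::-1])
E
python3 - <<'E'
from h import *
np.set_printoptions(precision=3,suppress=True)
s=sense(); print({k:s[k] for k in("time_s","tcp_pos","ee_rot","wrist_force","gripper_width")})
for n in("scene","top"):
    c=capture(n); save(c,n); W=cloud(c)
    for l in("mould_center","tray_nest","tray_handle","tray","grip_mid","upper_platen","bangle_teal","bangle_orange_1","borax_cone"):
        for f in masks_of(l,c)[:4]:
            if f["p"]>.2:
                w=W[f["region"]]; print(n,l,round(f["p"],2),np.array(f["xy"]),np.nanmedian(w,0),np.nanpercentile(w,3,axis=0),np.nanpercentile(w,97,axis=0),f["region"].sum())
E
python3 -c "
import cv2,numpy as np
" 
```

```text
pics
{'time_s': 0.0, 'tcp_pos': array([0.171, 0.601, 0.24 ]), 'ee_rot': array([[ 0.962, -0.273, -0.001],
       [-0.273, -0.962, -0.002],
       [ 0.   ,  0.002, -1.   ]]), 'wrist_force': array([-0.162,  0.273, -0.077]), 'gripper_width': 1.0056197844955077}
scene mould_center 0.87 [335.6 294.9] [ 0.494 -0.221  0.024] [ 0.47  -0.256  0.   ] [ 0.529 -0.187  0.027] 809
scene mould_center 0.81 [304.5 348.2] [ 0.336 -0.239  0.034] [ 0.3   -0.288  0.005] [ 0.378 -0.186  0.037] 2081
scene mould_center 0.66 [321.6 244.8] [ 0.601 -0.146  0.024] [ 0.581 -0.181  0.005] [ 0.632 -0.109  0.027] 630
scene mould_center 0.63 [236.9 202.4] [0.576 0.103 0.052] [ 0.437 -0.046  0.021] [0.663 0.19  0.247] 7715
scene tray_nest 0.65 [246.4 236.7] [0.506 0.023 0.053] [ 0.414 -0.072  0.033] [0.566 0.078 0.074] 1311
scene tray_handle 0.84 [245.3 236.7] [0.505 0.024 0.053] [ 0.414 -0.074  0.045] [0.561 0.078 0.075] 1201
scene tray 0.77 [245.  235.4] [0.505 0.025 0.053] [ 0.413 -0.073  0.037] [0.564 0.079 0.074] 1279
scene grip_mid 0.68 [203.  122.3] [0.604 0.179 0.275] [0.599 0.175 0.253] [0.614 0.187 0.296] 13
[... 908 characters left out ...]
0.503 0.031 0.053] [ 0.414 -0.064  0.035] [0.558 0.083 0.075] 1070
top tray_handle 0.68 [241.6 228.9] [0.503 0.032 0.053] [ 0.415 -0.064  0.039] [0.56  0.083 0.075] 1028
top upper_platen 0.79 [205.4 196.6] [0.59  0.123 0.117] [0.559 0.093 0.105] [0.622 0.154 0.163] 303
top upper_platen 0.28 [242.7 233.2] [0.504 0.031 0.053] [ 0.413 -0.064  0.047] [0.558 0.083 0.075] 1054
top bangle_teal 0.49 [344.5 190.8] [ 0.629 -0.267  0.011] [ 0.614 -0.296 -0.004] [ 0.655 -0.23   0.034] 154
top bangle_orange_1 0.75 [368.  185.2] [ 0.665 -0.341  0.008] [ 0.636 -0.369 -0.002] [ 0.7   -0.306  0.025] 102
top borax_cone 0.43 [293.9 169.9] [ 0.706 -0.127  0.014] [ 0.688 -0.145  0.008] [ 0.724 -0.109  0.019] 140
```

```bash
python3 - <<'E'
import cv2,numpy as np
a=cv2.imread("pics/scene.png")
cv2.imwrite("pics/v1.png",cv2.resize(a[90:390,150:450],(600,600),interpolation=cv2.INTER_CUBIC))
b=cv2.imread("pics/top.png"); a2=cv2.resize(a[220:390,260:400],(490,595)); b2=cv2.resize(b[170:320,270:350],(310,581))
cv2.imwrite("pics/v2.png",np.hstack([a2[:581],b2]))
E
```

```text
(no output)
```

View pics/v1.png

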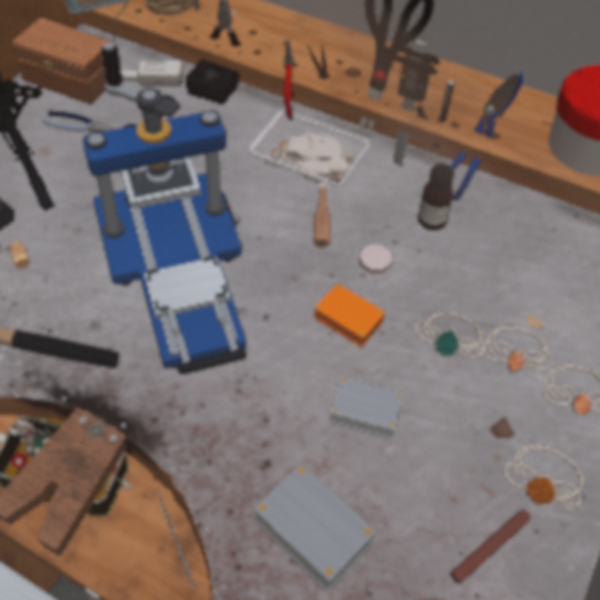

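View pics/v2.png

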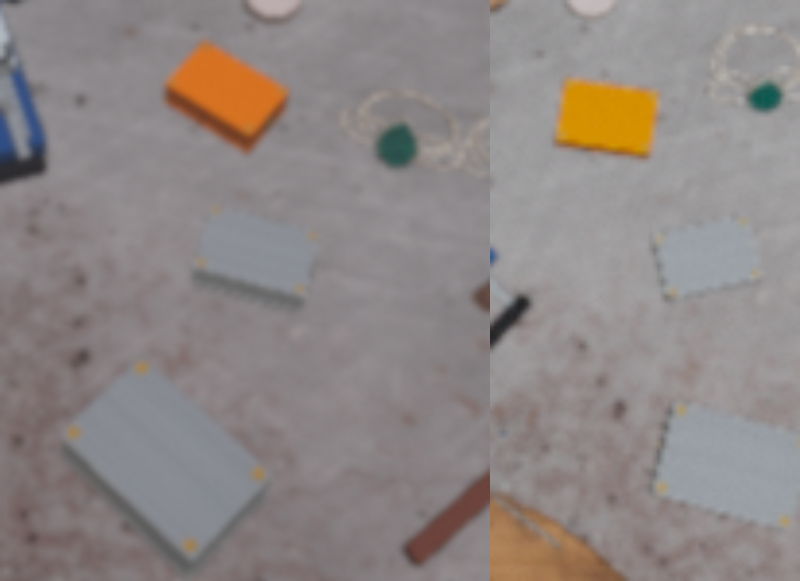

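```bash
cat >> h.py <<'E'
def rect(P):
    P=P[~np.isnan(P).any(1)]; r=cv2.minAreaRect((P[:,:2]*1000).astype(np.float32)); return np.array(r[0]).round(1),np.array(r[1]).round(1),round(r[2],1)
def zsel(W,z0,z1,x0,x1,y0,y1):
    return (W[...,2]>z0)&(W[...,2]<z1)&(W[...,0]>x0)&(W[...,0]<x1)&(W[...,1]>y0)&(W[...,1]<y1)
E
python3 - <<'E'
from h import *
np.set_printoptions(precision=3,suppress=True)
s=sense(); print(np.array(capture("wrist")["T_tool_cam"]))
for n in("scene","top"):
    c=capture(n); W=cloud(c)
    m=zsel(W,.018,.03,.44,.55,-.28,-.16); print(n,"mould",rect(W[m]),W[m].mean(0))
    m=zsel(W,.045,.062,.40,.60,-.07,.13); print("nest",rect(W[m]),W[m].mean(0),m.sum())
    m=zsel(W,.064,.085,.36,.48,-.12,.05); print("handle",rect(W[m]),W[m].mean(0),m.sum())
    m=zsel(W,.20,.24,.5,.75,.0,.3); print("beam",rect(W[m]),m.sum(),np.nanmax(W[zsel(W,.1,.4,.5,.75,0,.3)][:,2]))
    m=zsel(W,.235,.33,.5,.75,.0,.3); P=W[m]; print("grip",m.sum()); print(P[np.argsort(-P[:,2])][::8])
E
```

```text
[[-0.    -0.958 -0.287  0.08 ]
 [ 1.    -0.    -0.001 -0.   ]
 [ 0.001 -0.287  0.958 -0.144]
 [ 0.     0.     0.     1.   ]]
scene mould (array([ 499.5, -220.3]), array([52.6, 73.6]), 12.6) [ 0.498 -0.221  0.024]
nest (array([508.2,  25. ]), array([108.8,  94.4]), 47.1) [0.517 0.035 0.052] 926
handle (array([445.3, -44.8]), array([56.1, 78.6]), 39.4) [ 0.436 -0.05   0.072] 293
beam (array([609. , 133.7]), array([ 49.2, 145. ]), 33.1) 139 0.3004322780607411
grip 478
[[0.609 0.183 0.3  ]
 [0.613 0.18  0.299]
 [0.607 0.182 0.297]
 [0.602 0.184 0.297]
 [0.611 0.18  0.295]
 [0.617 0.179 0.294]
 [0.603 0.188 0.292]
 [0.604 0.178 0.289]
 [0.613 0.177 0.286]
 [0.599 0.184 0.284]
 [0.603 0.176 0.282]
 [0.602 0.187 0.279]
 [0.615 0.177 0.277]
 [0.615 0.177 0.274]
 [0.604 0.181 0.271]
 [0.603 0.181 0.269]
 [0.604 0.179 0.266]
 [0.613 0.178 0.263]
 [0.602 0.182 0.26 ]
 [0.597 0.184 0.258]
 [0.602 0.179 0.256]
 [0.613 0.176 0.252]
 [0.611 0.14  0.25 ]
 [0.603 0.193 0.25 ]
 [0.608 0.142 0.249]
 [0.616 0.138 0.248]
 [0.614 0.128 0.248]
 [0.598 0.134 0.247]
 [0.616 0.127 0.247]
 [0.612 0.127 0.246]

[... 1323 characters left out ...]
0.249]
 [0.611 0.156 0.248]
 [0.601 0.163 0.248]
 [0.619 0.144 0.248]
 [0.616 0.131 0.247]
 [0.604 0.111 0.247]
 [0.604 0.146 0.247]
 [0.609 0.131 0.246]
 [0.614 0.109 0.246]
 [0.596 0.146 0.246]
 [0.602 0.119 0.246]
 [0.611 0.171 0.245]
 [0.611 0.176 0.245]
 [0.606 0.159 0.245]
 [0.594 0.136 0.245]
 [0.599 0.119 0.245]
 [0.615 0.134 0.245]
 [0.615 0.117 0.244]
 [0.607 0.107 0.244]
 [0.599 0.126 0.244]
 [0.596 0.188 0.244]
 [0.597 0.112 0.244]
 [0.599 0.183 0.244]
 [0.605 0.109 0.243]
 [0.599 0.169 0.243]
 [0.615 0.122 0.243]
 [0.604 0.164 0.243]
 [0.618 0.108 0.242]
 [0.599 0.171 0.242]
 [0.603 0.105 0.242]
 [0.613 0.108 0.241]
 [0.611 0.105 0.241]
 [0.598 0.124 0.241]
 [0.595 0.124 0.24 ]]
```

Call:
drive_tool --pt "100 16.6 -34.5 0.6 0 0 -0.039" --pt "100 16.6 -34.5 0.6 0 0 -0.039" --pt "100 16.6 -34.5 0.6 0 0 -0.039" --pt "100 16.6 -34.5 0.6 0 0 -0.039" --pt "100 16.6 -34.5 0.6 0 0 -0.039"

```text
time_s: 1.57
tcp_pos: [0.2542, 0.427, 0.2446]
ee_rot: [[0.89, -0.456, 0.0], [-0.456, -0.89, 0.0], [0.0, -0.0, -1.0]]
wrist_force: [1.1, 0.4, -0.1]
gripper_width: 0.998
gripper_force: 0.0
```

Call:
drive_tool --pt "100 16.6 -34.5 0.6 0 0 -0.039" --pt "100 16.6 -34.5 0.6 0 0 -0.039" --pt "100 16.6 -34.5 0.6 0 0 -0.039" --pt "100 16.6 -34.5 0.6 0 0 -0.039" --pt "100 16.6 -34.5 0.6 0 0 -0.039"

```text
time_s: 1.98
tcp_pos: [0.3371, 0.2544, 0.248]
ee_rot: [[0.785, -0.619, 0.001], [-0.619, -0.785, 0.001], [-0.0, -0.001, -1.0]]
wrist_force: [1.0, 0.4, 0.8]
gripper_width: 1.004
gripper_force: 0.0
```

Call:
drive_tool --pt "100 16.6 -34.5 0.6 0 0 -0.039" --pt "100 16.6 -34.5 0.6 0 0 -0.039" --pt "100 16.6 -34.5 0.6 0 0 -0.039" --pt "100 16.6 -34.5 0.6 0 0 -0.039" --pt "100 16.6 -34.5 0.6 0 0 -0.039"

```text
time_s: 2.4
tcp_pos: [0.4202, 0.0819, 0.2511]
ee_rot: [[0.65, -0.76, 0.001], [-0.76, -0.65, 0.001], [0.0, -0.001, -1.0]]
wrist_force: [1.8, 0.4, -0.5]
gripper_width: 1.0
gripper_force: 0.0
```

Call:
drive_tool --pt "100 16.6 -34.5 0.6 0 0 -0.039" --pt "100 16.6 -34.5 0.6 0 0 -0.039" --pt "100 16.6 -34.5 0.6 0 0 -0.039" --pt "100 0 0 0 0 0 0" --pt "100 0 0 0 0 0 0"

```text
time_s: 2.82
tcp_pos: [0.4699, -0.0216, 0.2521]
ee_rot: [[0.554, -0.832, -0.001], [-0.832, -0.554, -0.0], [-0.0, 0.001, -1.0]]
wrist_force: [-0.4, 0.5, -0.7]
gripper_width: 1.003
gripper_force: 0.0
```

```bash
python3 - <<'E'
from h import *
np.set_printoptions(precision=3,suppress=True)
s=sense(); c=capture("wrist"); save(c,"w1"); W=cloud(c,s)
print(s["time_s"],s["tcp_pos"],s["ee_rot"])
m=zsel(W,.018,.03,.44,.55,-.28,-.16); print("mould",rect(W[m]),W[m].mean(0) if m.any() else 0)
for a,b in((.045,.062),(.049,.0545),(.0545,.062)):
    m=zsel(W,a,b,.40,.60,-.07,.13); print("nest",rect(W[m]),W[m].mean(0),m.sum())
m=zsel(W,.064,.085,.36,.52,-.12,.05); print("handle",rect(W[m]),W[m].mean(0),m.sum())
np.save("w1.npy",W)
for l in("tray_nest","tray_handle","upper_platen","mould_center"):
    for f in masks_of(l,c)[:2]: print(l,f["p"],f["xy"],np.nanmedian(W[f["region"]],0))
E
```

```text
2.8167 [ 0.47  -0.022  0.252] [[ 0.554 -0.832 -0.001]
 [-0.832 -0.554 -0.   ]
 [-0.     0.001 -1.   ]]
mould (array([ 499.3, -218.3]), array([50. , 74.6]), 13.0) [ 0.499 -0.218  0.024]
nest (array([505.8,  24.9]), array([111.7,  93.9]), 47.1) [0.519 0.035 0.053] 4333
nest (array([508.8,  28.1]), array([102.9,  93.9]), 47.1) [0.52  0.037 0.052] 3885
nest (array([505.4,  24.6]), array([110.7,  88.8]), 47.0) [0.511 0.022 0.057] 348
handle (array([449.1, -36.1]), array([60.8, 80.2]), 47.5) [ 0.443 -0.046  0.072] 1291
tray_nest 0.97 [231.1, 212.4] [0.51  0.026 0.053]
tray_handle 0.81 [235.9, 215.6] [0.509 0.026 0.053]
upper_platen 0.62 [230.6, 213.1] [0.508 0.025 0.053]
upper_platen 0.61 [97.0, 240.4] [0.616 0.11  0.118]
mould_center 0.81 [469.0, 106.0] [ 0.348 -0.233  0.034]
mould_center 0.77 [360.3, 42.3] [ 0.499 -0.217  0.024]
```

View pics/w1.png

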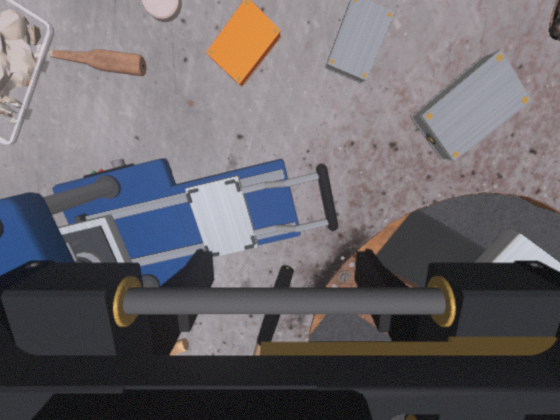

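```bash
python3 - <<'E'
from h import *
np.set_printoptions(precision=4,suppress=True)
W=np.load("w1.npy"); f=cv2.imread("pics/w1.png").astype(int); v,u=np.indices(f.shape[:2]); g=f.mean(2)
m=(u>308)&(u<350)&(v>155)&(v<240)&(W[...,2]>.055)&(g<60); H=W[m]; H=H[H[:,2]>.066]; print("handle",rect(H),np.median(H,0))
m=(u>180)&(u<262)&(v>165)&(v<268)&(np.abs(W[...,2]-.052)<.004)&(g>140); N=W[m]; print("nestwhite",rect(N),N.mean(0),m.sum())
l=(u>180)&(u<262)&(v>165)&(v<268)&(W[...,2]>.0548)&(W[...,2]<.062)&(g<120); print("lugs",rect(W[l]),l.sum())
crop=f[140:290,150:360].astype(np.uint8); cv2.imwrite("pics/v3.png",cv2.resize(crop,(800,571),interpolation=cv2.INTER_CUBIC))
E
```

```text
handle (array([432.8, -53.8]), array([11.1, 77.4]), 46.9) [ 0.4346 -0.0548  0.0739]
nestwhite (array([512.6,  32.5]), array([91.5, 93.6]), 47.0) [0.5214 0.038  0.0523] 3689
lugs (array([521. ,  41.4]), array([64.7, 88. ]), 47.1) 205
```

View pics/v3.png

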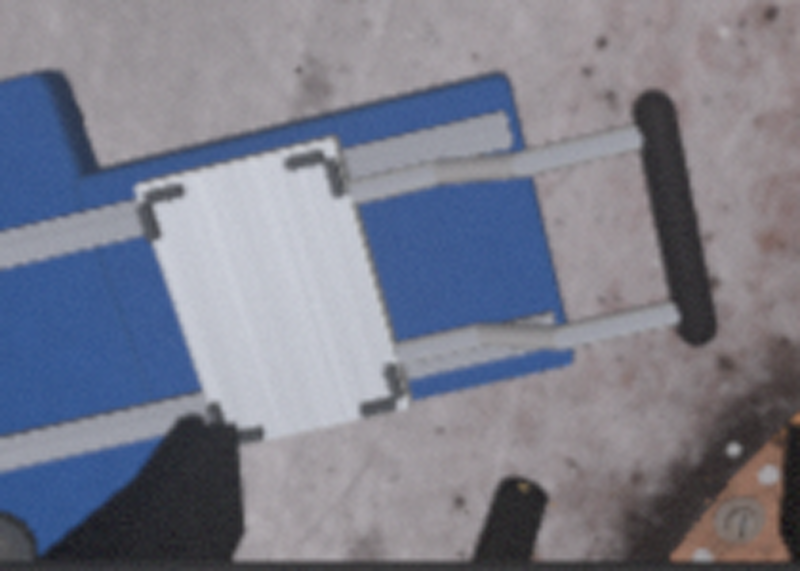

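Call:
drive_tool --pt "100 4.9 -32.7 -10 0 0 -0.06" --pt "100 4.9 -32.7 -10 0 0 -0.06" --pt "100 4.9 -32.7 -10 0 0 -0.06" --pt "100 4.9 -32.7 -20 0 0 -0.06" --pt "100 4.9 -32.7 -20 0 0 -0.06"

```text
time_s: 3.48
tcp_pos: [0.4949, -0.1834, 0.1827]
ee_rot: [[0.288, -0.958, 0.003], [-0.958, -0.288, -0.0], [0.001, -0.003, -1.0]]
wrist_force: [1.5, 1.3, -0.6]
gripper_width: 0.998
gripper_force: 0.0
```

Call:
drive_tool --pt "100 4.9 -32.7 -20 0 0 -0.06" --pt "100 0 0 -10 0 0 0" --pt "100 0 0 0 0 0 0"

```text
time_s: 3.73
tcp_pos: [0.4974, -0.2158, 0.1495]
ee_rot: [[0.229, -0.973, -0.006], [-0.973, -0.229, 0.001], [-0.003, 0.006, -1.0]]
wrist_force: [-0.3, 0.8, -0.0]
gripper_width: 1.002
gripper_force: 0.0
```

```bash
python3 - <<'E'
from h import *
np.set_printoptions(precision=4,suppress=True)
s=sense(); c=capture("wrist"); save(c,"w2"); W=cloud(c,s)
print(s["time_s"],s["tcp_pos"],np.degrees(np.arctan2(-s["ee_rot"][1,1],-s["ee_rot"][0,1])))
for f in masks_of("mould_center",c)[:2]:
    w=W[f["region"]]; w=w[(w[:,2]>.02)&(w[:,2]<.03)]; print(f["p"],f["xy"],rect(w),w.mean(0))
m=zsel(W,.018,.03,.44,.55,-.28,-.16); print(rect(W[m]))
E
```

```text
3.7333 [ 0.4974 -0.2158  0.1495] 13.23199659316775
0.94 [282.4, 212.7] (array([ 499.3, -218.6]), array([49.5, 73.9]), 12.9) [ 0.4997 -0.2205  0.0244]
0.79 [440.4, 224.7] (array([ 376.2, -242.6]), array([104.8,   2.8]), 75.1) [ 0.3759 -0.2448  0.0252]
(array([ 499.3, -219.1]), array([50. , 74.6]), 13.0)
```

Call:
drive_tool --pt "100 1.9 -3 -40 0 0 0" --pt "100 0 0 -40 0 0 0" --pt "100 0 0 -30 0 0 0" --pt "100 0 0 -17 0 0 0" --pt "100 0 0 0 0 0 0"

```text
time_s: 4.25
tcp_pos: [0.4994, -0.217, 0.0232]
ee_rot: [[0.233, -0.973, -0.006], [-0.973, -0.233, 0.001], [-0.002, 0.005, -1.0]]
wrist_force: [-0.6, 0.7, -0.1]
gripper_width: 0.996
gripper_force: 0.0
```

Call:
drive_tool --pt "40 0 0 0 0 0 0" --pt "40 0 0 0 0 0 0" --pt "40 0 0 0 0 0 0" --pt "40 0 0 0 0 0 0" --pt "40 0 0 0 0 0 0"

```text
time_s: 4.67
tcp_pos: [0.5017, -0.219, 0.0268]
ee_rot: [[0.23, -0.973, 0.003], [-0.973, -0.23, -0.0], [0.001, -0.003, -1.0]]
wrist_force: [-0.1, -0.7, 0.4]
gripper_width: 0.709
gripper_force: 0.0
```

Call:
drive_tool --pt "40 0 0 0 0 0 0" --pt "40 0 0 0 0 0 0" --pt "40 0 0 0 0 0 0"

```text
time_s: 4.92
tcp_pos: [0.4998, -0.2192, 0.0258]
ee_rot: [[0.23, -0.973, -0.002], [-0.973, -0.23, 0.0], [-0.001, 0.002, -1.0]]
wrist_force: [-3.1, 0.5, 5.9]
gripper_width: 0.571
gripper_force: 30.0
```

Call:
drive_tool --pt "40 0 0 20 0 0 0" --pt "40 0 0 40 0 0 0" --pt "40 0 0 40 0 0 0" --pt "40 0 0 20 0 0 0" --pt "40 0 0 0 0 0 0"

```text
time_s: 5.33
tcp_pos: [0.5043, -0.2197, 0.1506]
ee_rot: [[0.231, -0.973, 0.012], [-0.973, -0.231, -0.002], [0.005, -0.011, -1.0]]
wrist_force: [1.3, 0.7, -2.6]
gripper_width: 0.575
gripper_force: 30.0
```

Call:
drive_tool --pt "40 2 20 0 0 0 0.05" --pt "40 2.5 30 0 0 0 0.08" --pt "40 2.5 30 0 0 0 0.08" --pt "40 2.5 30 0 0 0 0.08" --pt "40 2.5 30 0 0 0 0.08"

```text
time_s: 5.75
tcp_pos: [0.5118, -0.0777, 0.1436]
ee_rot: [[0.568, -0.823, -0.003], [-0.823, -0.568, 0.0], [-0.002, 0.002, -1.0]]
wrist_force: [0.1, -0.1, -2.3]
gripper_width: 0.574
gripper_force: 30.0
```

Call:
drive_tool --pt "40 2.5 30 0 0 0 0.08" --pt "40 2.5 30 0 0 0 0.08" --pt "40 2 30 0 0 0 0.061" --pt "40 2 20 0 0 0 0" --pt "40 0 0 0 0 0 0"

```text
time_s: 6.17
tcp_pos: [0.5218, 0.0341, 0.1438]
ee_rot: [[0.736, -0.677, -0.001], [-0.677, -0.736, 0.001], [-0.001, 0.0, -1.0]]
wrist_force: [-0.1, 0.7, -1.7]
gripper_width: 0.57
gripper_force: 30.0
```

```bash
python3 - <<'E'
from h import *
np.set_printoptions(precision=4,suppress=True)
s=sense(); c=capture("wrist"); save(c,"w3"); W=cloud(c,s)
print(s["time_s"],s["tcp_pos"],np.degrees(np.arctan2(-s["ee_rot"][1,1],-s["ee_rot"][0,1])),s["wrist_force"],s["joints"])
R=np.array(s["ee_rot"]);L=(W-s["tcp_pos"])@R
for f in masks_of("mould_center",c)[:2]:
    w=L[f["region"]]; print(f["p"],f["xy"],f["region"].sum()); w=w[(np.abs(w[:,2])<.02)]; print(rect(w),np.median(w,0))
m=zsel(W,.0545,.062,.46,.60,-.03,.12)
print("lug",rect(W[m]),m.sum())
E
```

```text
6.1667 [0.5218 0.0341 0.1438] 47.363090202317196 [-0.0555  0.7327 -1.7088] [ 21.5052  17.7332 -21.5898  -0.0684 -50.7256  25.9012]
0.84 [361.6, 17.7] 3303
(array([0., 0.]), array([0., 0.]), 0.0) [nan nan nan]
0.67 [556.2, 168.2] 288
(array([0., 0.]), array([0., 0.]), 0.0) [nan nan nan]
lug (array([532.2,   1.5]), array([107.6,  17.8]), 43.9) 383
  return _methods._mean(a, axis=axis, dtype=dtype,
  ret = um.true_divide(
```

View pics/w3.png

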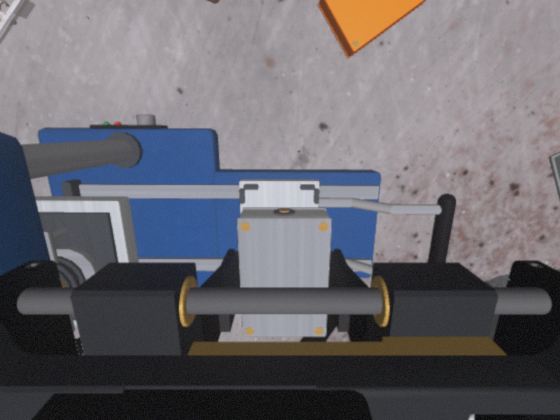

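Call:
drive_tool --pt "40 0 8 0 0 0 -0.006" --pt "40 0 0 0 0 0 0" --pt "40 0 0 0 0 0 0" --pt "40 0 0 0 0 0 0"

```text
time_s: 6.6
tcp_pos: [0.5217, 0.0384, 0.1452]
ee_rot: [[0.728, -0.685, -0.0], [-0.685, -0.728, -0.0], [-0.0, 0.0, -1.0]]
wrist_force: [-0.1, -0.1, -1.8]
gripper_width: 0.568
gripper_force: 30.0
```

```bash
python3 - <<'E'
from h import *
np.set_printoptions(precision=4,suppress=True)
s=sense(); c=capture("wrist"); save(c,"w4"); W=cloud(c,s)
print(s["time_s"],s["tcp_pos"],np.degrees(np.arctan2(-s["ee_rot"][1,1],-s["ee_rot"][0,1])),s["wrist_force"])
R=np.array(s["ee_rot"]);L=(W-s["tcp_pos"])@R
v,u=np.indices(L.shape[:2]); g=c["frame"].astype(int); g=g.mean(2)
m=(u>225)&(u<345)&(v>195)&(v<340)&(np.abs(L[...,2])<.02)&(g>90)
w=L[m]; print("mould in tool",m.sum(),rect(w),np.nanpercentile(w,[2,50,98],axis=0))
n=(np.abs(W[...,2]-.052)<.01)&(u>225)&(u<340)&(v>165)&(v<215)
y=np.array([.682,.731]);
nest=np.array([.5212,.0414]); q=(W[...,:2]-nest); X=q@y; Y=q@np.array([-.731,.682])
k=n&(g<110)&(W[...,2]>.0535); print("lugs px X,Y range",np.nanpercentile(X[k],[1,99]),np.nanpercentile(Y[k],[1,99]),k.sum())
k=n&(g>130); print("plate X,Y",np.nanpercentile(X[k],[1,99]),np.nanpercentile(Y[k],[1,99]),k.sum())
E
```

```text
6.6 [0.5217 0.0384 0.1452] 46.75323046727117 [-0.0572 -0.0721 -1.8204]
mould in tool 8848 (array([-0.1,  3.7]), array([76.1, 58.6]), 0.0) [[-0.0354 -0.0244  0.0003]
 [ 0.0134 -0.0004  0.0016]
 [ 0.0363  0.0233  0.0145]]
lugs px X,Y range [-0.0317  0.0319] [-0.0438 -0.0295] 242
plate X,Y [-0.0462  0.0318] [-0.0462 -0.0217] 2259
```

Call:
drive_tool --pt "40 -1 2 -15 0 0 0.003" --pt "40 0 0 -20 0 0 0" --pt "40 0 0 -15 0 0 0" --pt "40 0 0 -8 0 0 0" --pt "40 0 0 0 0 0 0"

```text
time_s: 7.07
tcp_pos: [0.5197, 0.0402, 0.0856]
ee_rot: [[0.731, -0.683, -0.004], [-0.683, -0.731, -0.001], [-0.002, 0.004, -1.0]]
wrist_force: [-0.4, -0.1, -2.2]
gripper_width: 0.57
gripper_force: 30.0
```

```bash
python3 - <<'E'
from h import *
s=sense(); c=capture("wrist"); save(c,"w5")
print(s["time_s"],s["tcp_pos"],np.degrees(np.arctan2(-s["ee_rot"][1,1],-s["ee_rot"][0,1])),s["wrist_force"])
E
```

```text
7.0667 [0.51965492 0.04023183 0.08562894] 46.92964151656491 [-0.37804224 -0.08363768 -2.21037094]
```

View pics/w5.png

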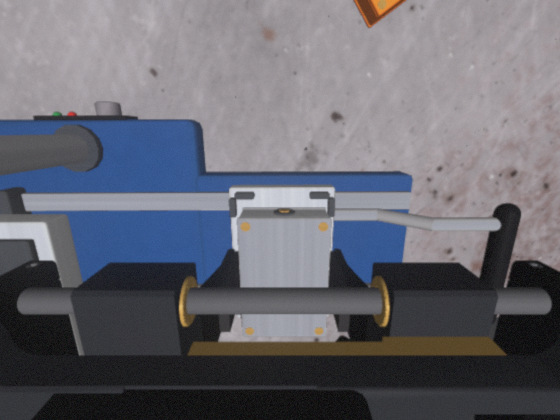

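Call:
drive_tool --pt "40 0 0 -4 0 0 0" --pt "40 0 0 -2 0 0 0" --pt "40 0 0 -1 0 0 0" --pt "40 0 0 0 0 0 0"

```text
time_s: 7.45
tcp_pos: [0.521, 0.041, 0.0806]
ee_rot: [[0.731, -0.682, 0.001], [-0.682, -0.731, 0.0], [0.0, -0.001, -1.0]]
wrist_force: [0.2, 1.0, -2.2]
gripper_width: 0.572
gripper_force: 30.0
```

Call:
drive_tool --pt "40 0 0 -1.5 0 0 0" --pt "40 0 0 -1 0 0 0" --pt "40 0 0 0 0 0 0" --pt "40 0 0 0 0 0 0"

```text
time_s: 7.78
tcp_pos: [0.5209, 0.041, 0.0779]
ee_rot: [[0.731, -0.682, 0.0], [-0.682, -0.731, 0.0], [0.0, -0.0, -1.0]]
wrist_force: [0.2, -0.1, -2.1]
gripper_width: 0.572
gripper_force: 30.0
```

Call:
drive_tool --pt "40 0 0 -1 0 0 0" --pt "40 0 0 0 0 0 0" --pt "40 0 0 0 0 0 0"

```text
time_s: 8.03
tcp_pos: [0.5209, 0.041, 0.0778]
ee_rot: [[0.731, -0.682, 0.0], [-0.682, -0.731, -0.0], [0.0, 0.0, -1.0]]
wrist_force: [-1.9, 0.4, 6.0]
gripper_width: 0.574
gripper_force: 30.0
```

Call:
drive_tool --pt "75 0 0 1 0 0 0" --pt "75 0 0 0 0 0 0" --pt "75 0 0 0 0 0 0" --pt "75 0 0 10 0 0 0" --pt "75 0 0 35 0 0 0"

```text
time_s: 8.45
tcp_pos: [0.5175, 0.04, 0.1191]
ee_rot: [[0.73, -0.683, -0.011], [-0.683, -0.73, -0.003], [-0.006, 0.01, -1.0]]
wrist_force: [0.6, 0.3, -0.1]
gripper_width: 0.743
gripper_force: 0.0
```

Call:
drive_tool --pt "75 0 0 20 0 0 0" --pt "75 -22 -23.8 0 0 0 0" --pt "75 -22 -23.8 0 0 0 0" --pt "75 -22 -23.8 0 0 0 0" --pt "75 -22 -23.3 0 0 0 0"

```text
time_s: 8.87
tcp_pos: [0.4321, -0.0545, 0.1436]
ee_rot: [[0.732, -0.682, 0.001], [-0.682, -0.732, 0.0], [0.001, -0.001, -1.0]]
wrist_force: [0.6, -0.8, -0.7]
gripper_width: 0.751
gripper_force: 0.0
```

```bash
python3 - <<'E'
from h import *
np.set_printoptions(precision=4,suppress=True)
s=sense(); c=capture("wrist"); save(c,"w6"); W=cloud(c,s)
print(s["time_s"],s["tcp_pos"],s["wrist_force"])
nest=np.array([.5212,.0414]); q=(W[...,:2]-nest); X=q@np.array([.682,.731]); Y=q@np.array([-.731,.682])
m=(np.abs(X)<.06)&(np.abs(Y)<.06)&(W[...,2]>.067)&(W[...,2]<.09); print("mould top",np.nanpercentile(X[m],[1,99]),np.nanpercentile(Y[m],[1,99]),np.nanpercentile(W[m][:,2],[1,50,99]),rect(W[m]),m.sum())
P=W[m];A=np.c_[P[:,:2]-P[:,:2].mean(0),np.ones(len(P))];print("plane",np.linalg.lstsq(A,P[:,2],rcond=None)[0])
m=(X<-.1)&(X>-.16)&(np.abs(Y)<.05)&(W[...,2]>.067)&(W[...,2]<.09);print("handle",m.sum(),np.nanpercentile(X[m],[1,50,99]),np.nanpercentile(Y[m],[1,99]))
E
```

```text
8.8667 [ 0.4321 -0.0545  0.1436] [ 0.617  -0.8142 -0.6952]
mould top [-0.0247  0.0243] [-0.0366  0.019 ] [0.0678 0.0764 0.0778] (array([526.7,  36.6]), array([51.1, 61.8]), 47.6) 4997
plane [0.0172 0.0354 0.0759]
handle 2067 [-0.136  -0.1273 -0.1009] [-0.0388  0.0364]
```

View pics/w6.png

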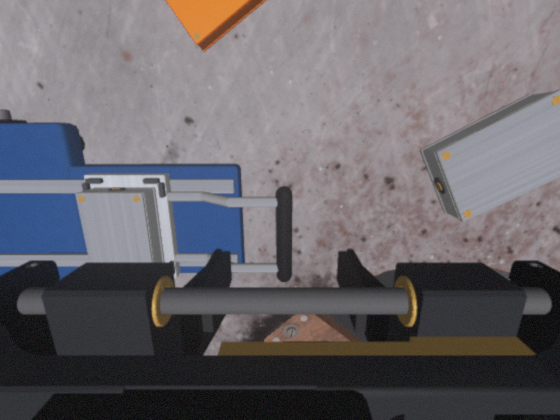

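Call:
drive_tool --pt "60 0 0 -25 0 0 0" --pt "40 0 0 -25 0 0 0" --pt "30 0 0 -15 0 0 0" --pt "0 0 0 0 0 0 0" --pt "0 0 0 0 0 0 0"

```text
time_s: 9.33
tcp_pos: [0.433, -0.0538, 0.078]
ee_rot: [[0.731, -0.682, -0.001], [-0.682, -0.731, -0.001], [-0.0, 0.001, -1.0]]
wrist_force: [0.2, -0.0, -0.0]
gripper_width: 0.456
gripper_force: 0.0
```

Call:
drive_tool --pt "0 0 0 0 0 0 0" --pt "0 0 0 0 0 0 0" --pt "0 0 0 0 0 0 0" --pt "0 0 0 0 0 0 0" --pt "0 0 0 0 0 0 0"

```text
time_s: 9.75
tcp_pos: [0.433, -0.0538, 0.0786]
ee_rot: [[0.731, -0.682, 0.001], [-0.682, -0.731, -0.0], [0.001, -0.0, -1.0]]
wrist_force: [-1.3, -1.5, 4.3]
gripper_width: 0.135
gripper_force: 30.0
```

Call:
drive_tool --pt "0 3.4 3.7 0 0 0 0" --pt "0 6.8 7.3 0 0 0 0" --pt "0 8.2 8.8 0 0 0 0" --pt "0 8.2 8.8 0 0 0 0" --pt "0 8.2 8.8 0 0 0 0"

```text
time_s: 10.17
tcp_pos: [0.4677, -0.0164, 0.0786]
ee_rot: [[0.731, -0.682, -0.001], [-0.682, -0.731, -0.001], [0.0, 0.001, -1.0]]
wrist_force: [-1.8, -2.4, 5.8]
gripper_width: 0.138
gripper_force: 30.0
```

Call:
drive_tool --pt "0 8.2 8.8 0 0 0 0" --pt "0 8.2 8.8 0 0 0 0" --pt "0 8.2 8.8 0 0 0 0" --pt "0 8.2 8.8 0 0 0 0" --pt "0 6.8 7.3 0 0 0 0"

```text
time_s: 10.58
tcp_pos: [0.5075, 0.0264, 0.0786]
ee_rot: [[0.731, -0.682, -0.001], [-0.682, -0.731, -0.001], [0.0, 0.001, -1.0]]
wrist_force: [-1.5, -1.8, 6.0]
gripper_width: 0.145
gripper_force: 30.0
```

Call:
drive_tool --pt "0 5 5.4 0 0 0 0" --pt "0 3.4 3.7 0 0 0 0" --pt "0 0 0 0 0 0 0" --pt "0 0 0 0 0 0 0"

```text
time_s: 10.92
tcp_pos: [0.5168, 0.0363, 0.0786]
ee_rot: [[0.732, -0.682, 0.002], [-0.682, -0.732, 0.001], [0.001, -0.002, -1.0]]
wrist_force: [-0.5, 1.4, 5.0]
gripper_width: 0.135
gripper_force: 30.0
```

Call:
drive_tool --pt "0 1.4 1.5 0 0 0 0" --pt "0 1.4 1.5 0 0 0 0" --pt "0 0.7 0.7 0 0 0 0" --pt "0 0.7 0.7 0 0 0 0"

```text
time_s: 11.25
tcp_pos: [0.5196, 0.0394, 0.0786]
ee_rot: [[0.731, -0.682, -0.001], [-0.682, -0.731, -0.001], [0.0, 0.001, -1.0]]
wrist_force: [-2.2, -1.4, 8.4]
gripper_width: 0.138
gripper_force: 30.0
```

Call:
drive_tool --pt "0 1.4 1.5 0 0 0 0" --pt "0 1.4 1.5 0 0 0 0" --pt "0 0 0 0 0 0 0"

```text
time_s: 11.5
tcp_pos: [0.5216, 0.0416, 0.0786]
ee_rot: [[0.731, -0.682, -0.003], [-0.682, -0.731, -0.002], [-0.001, 0.004, -1.0]]
wrist_force: [-3.6, -3.3, 9.2]
gripper_width: 0.137
gripper_force: 30.0
```

Call:
drive_tool --pt "0 1.4 1.5 0 0 0 0" --pt "0 0.7 0.7 0 0 0 0" --pt "0 0 0 0 0 0 0"

```text
time_s: 11.75
tcp_pos: [0.5216, 0.0417, 0.0785]
ee_rot: [[0.731, -0.682, -0.008], [-0.682, -0.731, -0.006], [-0.002, 0.01, -1.0]]
wrist_force: [-6.3, -9.4, 12.5]
gripper_width: 0.133
gripper_force: 30.0
```

Call:
drive_tool --pt "0 -1.2 -1.2 0 0 0 0" --pt "40 0 0 0 0 0 0" --pt "40 0 0 0 0 0 0" --pt "40 0 0 0 0 0 0" --pt "40 0 0 15 0 0 0"

```text
time_s: 12.17
tcp_pos: [0.5218, 0.0434, 0.0903]
ee_rot: [[0.731, -0.683, -0.006], [-0.683, -0.731, -0.001], [-0.003, 0.005, -1.0]]
wrist_force: [1.0, -0.3, 0.2]
gripper_width: 0.349
gripper_force: 0.0
```

Call:
drive_tool --pt "40 0 0 20 0 0 0" --pt "40 -20 -21 20 0 0 0" --pt "40 -20 -21 25 0 0 0" --pt "40 -10 -10 35 0 0 0" --pt "40 0 0 40 0 0 0"

```text
time_s: 12.58
tcp_pos: [0.4701, -0.0098, 0.2324]
ee_rot: [[0.73, -0.684, -0.006], [-0.684, -0.73, -0.0], [-0.004, 0.004, -1.0]]
wrist_force: [1.3, 0.8, 0.0]
gripper_width: 0.403
gripper_force: 0.0
```

Call:
drive_tool --pt "40 0 0 40 0 0 0" --pt "40 0 0 40 0 0 0" --pt "40 0 0 40 0 0 0" --pt "40 0 0 20 0 0 0" --pt "40 0 0 0 0 0 0"

```text
time_s: 13.0
tcp_pos: [0.4759, -0.0078, 0.3786]
ee_rot: [[0.732, -0.682, 0.012], [-0.682, -0.732, 0.002], [0.007, -0.01, -1.0]]
wrist_force: [-0.0, 0.4, 0.5]
gripper_width: 0.398
gripper_force: 0.0
```

```bash
python3 - <<'E'
from h import *
np.set_printoptions(precision=4,suppress=True)
s=sense(); print(s["time_s"],s["tcp_pos"],s["joints"])
ax=np.array([.6102,.1366])
for n in("wrist","scene","top"):
    c=capture(n); save(c,"g_"+n); W=cloud(c,s)
    m=zsel(W,.06,.085,.5,.56,.0,.08); print(n,"handle",rect(W[m]),m.sum())
    for f in masks_of("grip_mid",c)[:2]: print(f["p"],f["xy"],np.nanmedian(W[f["region"]],0))
    m=zsel(W,.258,.31,.54,.70,.07,.26); 
    if m.sum()>5: print("grip",rect(W[m]),W[m].mean(0),W[m][:,2].max(),m.sum())
    m=zsel(W,.29,.31,.54,.70,.07,.26); 
    if m.sum()>5: print("griptop",rect(W[m]),W[m].mean(0),m.sum())
    m=zsel(W,.238,.256,.56,.66,.07,.26)
    if m.sum()>5: print("arm",rect(W[m]),m.sum())
E
```

```text
13.0 [ 0.4759 -0.0078  0.3786] [ 18.7425   2.7387  -5.3173   0.0968 -81.2505  28.2637]
wrist handle (array([531.6,  49.1]), array([35.2, 74.5]), 47.1) 497
0.69 [45.1, 254.1] [0.6107 0.1788 0.2699]
grip (array([609.9, 183.8]), array([19.5, 14.5]), 14.0) [0.6109 0.18   0.2791] 0.3014868330103123 650
griptop (array([615. , 183.9]), array([15.9,  7.2]), 72.7) [0.614  0.1823 0.2962] 181
arm (array([610.3, 146.1]), array([91.6, 31. ]), 86.9) 2010
scene handle (array([530.9,  44.8]), array([35.9, 71.5]), 44.8) 185
0.51 [202.5, 122.8] [0.6039 0.18   0.2735]
grip (array([609.7, 182.2]), array([16.1, 24.3]), 72.3) [0.6058 0.1815 0.2817] 0.30116068591145245 152
griptop (array([609.1, 183.2]), array([14.5, 19.9]), 72.3) [0.6075 0.1829 0.2958] 51
arm (array([606.7, 164.1]), array([56.7, 21.2]), 84.5) 114
top handle (array([505.1,  64.9]), array([26.6,  8. ]), 81.0) 23
0.67 [171.6, 177.6] [0.5998 0.1837 0.2797]
grip (array([605.6, 188.9]), array([18.5, 19.2]), 5.5) [0.6038 0.187  0.2877] 0.3027406688986379 97
griptop (array([605.5, 189. ]), array([18.5, 19. ]), 5.5) [0.6055 0.1886 0.2961] 61
arm (array([608.9, 150.4]), array([23. , 92.3]), 14.1) 198
```

View pics/g_wrist.png

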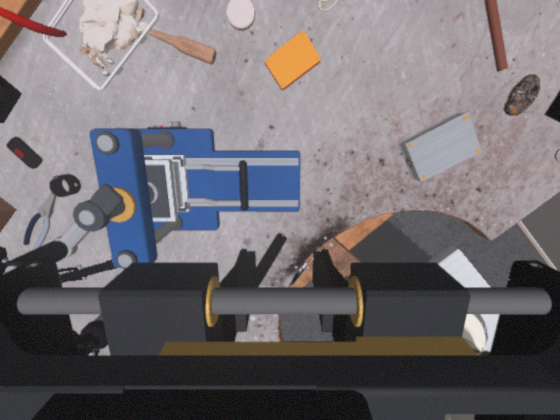

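Call:
drive_tool --pt "40 19 27.8 0 0 0 0" --pt "40 19 27.8 0 0 0 0" --pt "40 19 27.8 0 0 0 0" --pt "40 19 27.8 0 0 0 0" --pt "40 19 27.8 0 0 0 0"

```text
time_s: 13.72
tcp_pos: [0.5691, 0.132, 0.3715]
ee_rot: [[0.731, -0.682, -0.002], [-0.682, -0.731, -0.001], [-0.001, 0.002, -1.0]]
wrist_force: [0.3, 0.1, 0.2]
gripper_width: 0.404
gripper_force: 0.0
```

Call:
drive_tool --pt "40 19 27.8 0 0 0 0" --pt "40 19 27.7 0 0 0 0" --pt "40 0 0 0 0 0 0" --pt "40 0 0 0 0 0 0" --pt "40 0 0 0 0 0 0"

```text
time_s: 14.13
tcp_pos: [0.6063, 0.186, 0.3715]
ee_rot: [[0.731, -0.682, -0.002], [-0.682, -0.731, -0.002], [-0.001, 0.003, -1.0]]
wrist_force: [0.6, 0.1, -0.0]
gripper_width: 0.399
gripper_force: 0.0
```

```bash
python3 - <<'E'
from h import *
np.set_printoptions(precision=4,suppress=True)
s=sense(); print(s["time_s"],s["tcp_pos"],s["joints"])
c=capture("wrist"); save(c,"g2"); W=cloud(c,s)
m=zsel(W,.258,.31,.54,.70,.12,.26); print("grip",rect(W[m]),W[m].mean(0),np.nanmax(W[m][:,2]),m.sum())
m=zsel(W,.294,.31,.54,.70,.12,.26); print("griptop",rect(W[m]),W[m].mean(0),m.sum())
m=zsel(W,.238,.256,.56,.66,.07,.26); print("arm",rect(W[m]),m.sum())
E
```

```text
14.1333 [0.6063 0.186  0.3715] [ 31.6547  20.0824  15.7049   0.0074 -85.7775  15.3395]
grip (array([610.4, 187.1]), array([20.2, 19. ]), 45.2) [0.6126 0.185  0.29  ] 0.30126458307784443 726
griptop (array([610.3, 187.6]), array([19.3, 18.3]), 37.8) [0.6107 0.1868 0.2978] 430
arm (array([609.5, 148.6]), array([30.9, 96.1]), 5.5) 2075
```

View pics/g2.png

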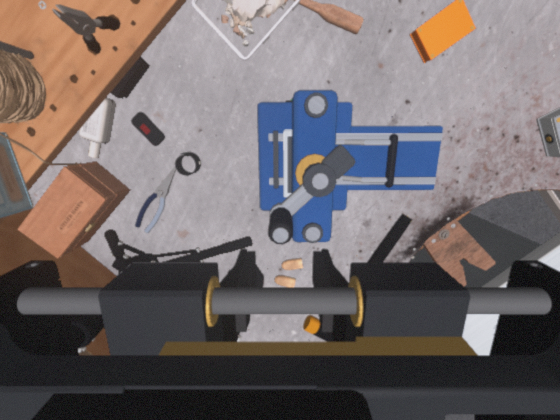

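Call:
drive_tool --pt "40 4 1.4 -30 0 0 0" --pt "40 0 0 -30 0 0 0" --pt "40 0 0 -20 0 0 0" --pt "40 0 0 -12 0 0 0" --pt "40 0 0 0 0 0 0"

```text
time_s: 14.6
tcp_pos: [0.6086, 0.1858, 0.278]
ee_rot: [[0.73, -0.683, -0.006], [-0.683, -0.73, -0.002], [-0.003, 0.005, -1.0]]
wrist_force: [-0.7, 0.3, -0.2]
gripper_width: 0.395
gripper_force: 0.0
```

Call:
drive_tool --pt "10 0 0 0 0 0 0" --pt "10 0 0 0 0 0 0" --pt "10 0 0 0 0 0 0" --pt "10 0 0 0 0 0 0" --pt "10 0 0 0 0 0 0"

```text
time_s: 15.02
tcp_pos: [0.6102, 0.1865, 0.2829]
ee_rot: [[0.731, -0.682, 0.001], [-0.682, -0.731, -0.001], [0.001, 0.001, -1.0]]
wrist_force: [-4.2, -4.0, 6.6]
gripper_width: 0.227
gripper_force: 30.0
```

```bash
python3 - <<'E'
import numpy as np
for k in range(24):
    a,b=np.radians([90-15*k,90-15*(k+1)]); print(90-15*k,[round(50*(np.cos(b)-np.cos(a)),1),round(50*(np.sin(b)-np.sin(a)),1)])
E
```

```text
90 [np.float64(12.9), np.float64(-1.7)]
75 [np.float64(12.1), np.float64(-5.0)]
60 [np.float64(10.4), np.float64(-7.9)]
45 [np.float64(7.9), np.float64(-10.4)]
30 [np.float64(5.0), np.float64(-12.1)]
15 [np.float64(1.7), np.float64(-12.9)]
0 [np.float64(-1.7), np.float64(-12.9)]
-15 [np.float64(-5.0), np.float64(-12.1)]
-30 [np.float64(-7.9), np.float64(-10.4)]
-45 [np.float64(-10.4), np.float64(-7.9)]
-60 [np.float64(-12.1), np.float64(-5.0)]
-75 [np.float64(-12.9), np.float64(-1.7)]
-90 [np.float64(-12.9), np.float64(1.7)]
-105 [np.float64(-12.1), np.float64(5.0)]
-120 [np.float64(-10.4), np.float64(7.9)]
-135 [np.float64(-7.9), np.float64(10.4)]
-150 [np.float64(-5.0), np.float64(12.1)]
-165 [np.float64(-1.7), np.float64(12.9)]
-180 [np.float64(1.7), np.float64(12.9)]
-195 [np.float64(5.0), np.float64(12.1)]
-210 [np.float64(7.9), np.float64(10.4)]
-225 [np.float64(10.4), np.float64(7.9)]
-240 [np.float64(12.1), np.float64(5.0)]
-255 [np.float64(12.9), np.float64(1.7)]
```

Call:
drive_tool --pt "10 6.5 -0.4 -0.3 0 0 0" --pt "10 6.4 -1.3 -0.4 0 0 0"

```text
time_s: 15.18
tcp_pos: [0.622, 0.1852, 0.2823]
ee_rot: [[0.732, -0.682, -0.002], [-0.682, -0.732, -0.001], [-0.001, 0.002, -1.0]]
wrist_force: [-8.1, -2.9, 8.0]
gripper_width: 0.226
gripper_force: 30.0
```

Call:
drive_tool --pt "10 12.1 -5.0 -0.7 0 0 0" --pt "10 10.4 -7.9 -0.7 0 0 0" --pt "10 7.9 -10.4 -0.6 0 0 0" --pt "10 5.0 -12.1 -0.7 0 0 0" --pt "10 1.7 -12.9 -0.7 0 0 0"

```text
time_s: 15.6
tcp_pos: [0.6605, 0.1397, 0.2791]
ee_rot: [[0.732, -0.681, 0.002], [-0.681, -0.732, 0.004], [-0.001, -0.004, -1.0]]
wrist_force: [-7.8, 6.9, 8.1]
gripper_width: 0.232
gripper_force: 30.0
```

Call:
drive_tool --pt "10 -2.2 -12.9 -0.6 0 0 0" --pt "10 -5.0 -12.1 -0.7 0 0 0" --pt "10 -7.9 -10.4 -0.7 0 0 0" --pt "10 -10.4 -7.9 -0.6 0 0 0" --pt "10 -12.1 -5.0 -0.7 0 0 0"

```text
time_s: 16.02
tcp_pos: [0.6279, 0.0897, 0.276]
ee_rot: [[0.731, -0.682, 0.015], [-0.682, -0.731, 0.003], [0.009, -0.012, -1.0]]
wrist_force: [9.6, -2.4, 0.6]
gripper_width: 0.232
gripper_force: 30.0
```

Call:
drive_tool --pt "10 -12.9 -1.7 -0.7 0 0 0" --pt "10 -12.9 1.7 -0.7 0 0 0" --pt "10 -12.1 5.0 -0.6 0 0 0" --pt "10 -10.4 7.9 -0.7 0 0 0" --pt "10 -7.9 10.4 -0.7 0 0 0"

```text
time_s: 16.43
tcp_pos: [0.5678, 0.1102, 0.2723]
ee_rot: [[0.73, -0.683, 0.005], [-0.683, -0.73, -0.003], [0.006, -0.001, -1.0]]
wrist_force: [4.5, -7.6, 4.2]
gripper_width: 0.23
gripper_force: 30.0
```

Call:
drive_tool --pt "10 -5.0 12.1 -0.7 0 0 0" --pt "10 -1.7 12.9 -0.6 0 0 0" --pt "10 1.7 12.9 -0.7 0 0 0" --pt "10 5.0 12.1 -0.7 0 0 0" --pt "10 7.9 10.4 -0.6 0 0 0"

```text
time_s: 16.85
tcp_pos: [0.5743, 0.1714, 0.2689]
ee_rot: [[0.731, -0.682, 0.0], [-0.682, -0.731, -0.004], [0.003, 0.002, -1.0]]
wrist_force: [-1.5, -8.0, 5.2]
gripper_width: 0.233
gripper_force: 30.0
```

Call:
drive_tool --pt "10 10.4 7.9 -0.7 0 0 0" --pt "10 12.1 5.0 -0.7 0 0 0" --pt "10 12.9 1.7 -0.6 0 0 0" --pt "10 12.9 -1.7 -0.7 0 0 0" --pt "10 12.1 -5.0 -0.7 0 0 0"

```text
time_s: 17.27
tcp_pos: [0.6341, 0.1806, 0.2656]
ee_rot: [[0.732, -0.681, -0.002], [-0.681, -0.732, -0.001], [-0.001, 0.002, -1.0]]
wrist_force: [-10.0, -1.3, 10.0]
gripper_width: 0.23
gripper_force: 30.0
```

Call:
drive_tool --pt "10 10.4 -7.9 -0.7 0 0 0" --pt "10 7.9 -10.4 -0.6 0 0 0" --pt "10 5.0 -12.1 -0.7 0 0 0" --pt "10 1.4 -12.9 -0.7 0 0 0" --pt "10 -1.7 -12.9 -0.7 0 0 0"

```text
time_s: 17.68
tcp_pos: [0.6597, 0.1275, 0.2624]
ee_rot: [[0.732, -0.681, 0.007], [-0.681, -0.732, 0.006], [0.001, -0.009, -1.0]]
wrist_force: [-3.5, 7.6, 8.0]
gripper_width: 0.232
gripper_force: 30.0
```

Call:
drive_tool --pt "10 -5.0 -12.1 -0.6 0 0 0" --pt "10 -7.9 -10.4 -0.7 0 0 0" --pt "10 -10.4 -7.9 -0.7 0 0 0" --pt "10 -12.1 -5.0 -0.6 0 0 0" --pt "10 -12.9 -1.7 -0.7 0 0 0"

```text
time_s: 18.1
tcp_pos: [0.6143, 0.0867, 0.2592]
ee_rot: [[0.731, -0.682, 0.013], [-0.682, -0.731, 0.0], [0.01, -0.009, -1.0]]
wrist_force: [8.0, -5.2, 1.9]
gripper_width: 0.231
gripper_force: 30.0
```

Call:
drive_tool --pt "10 -8.7 0.8 -0.4 0 0 0" --pt "10 -8.4 2.3 -0.5 0 0 0" --pt "10 -7.9 3.7 -0.4 0 0 0" --pt "10 -7.1 5.0 -0.5 0 0 0" --pt "10 -6.2 6.2 -0.4 0 0 0"

```text
time_s: 18.52
tcp_pos: [0.573, 0.1033, 0.2568]
ee_rot: [[0.731, -0.683, 0.005], [-0.683, -0.731, -0.003], [0.006, -0.001, -1.0]]
wrist_force: [2.6, -8.5, 3.9]
gripper_width: 0.234
gripper_force: 30.0
```

Call:
drive_tool --pt "10 -5.0 7.1 -0.4 0 0 0" --pt "10 -3.7 7.9 -0.5 0 0 0"

```text
time_s: 18.68
tcp_pos: [0.5637, 0.1186, 0.2559]
ee_rot: [[0.731, -0.683, 0.004], [-0.683, -0.731, -0.003], [0.005, -0.0, -1.0]]
wrist_force: [1.0, -7.9, 4.2]
gripper_width: 0.234
gripper_force: 30.0
```

Call:
drive_tool --pt "10 -2.3 8.4 -0.4 0 0 0" --pt "10 -0.8 8.7 -0.5 0 0 0"

```text
time_s: 18.85
tcp_pos: [0.5603, 0.1359, 0.2549]
ee_rot: [[0.731, -0.682, 0.003], [-0.682, -0.731, -0.003], [0.004, 0.0, -1.0]]
wrist_force: [0.2, -7.4, 5.2]
gripper_width: 0.231
gripper_force: 30.0
```

Call:
drive_tool --pt "10 0.8 8.7 -0.4 0 0 0"

```text
time_s: 18.93
tcp_pos: [0.561, 0.1447, 0.2545]
ee_rot: [[0.731, -0.682, 0.003], [-0.682, -0.731, -0.003], [0.004, 0.0, -1.0]]
wrist_force: [0.7, -8.5, 5.4]
gripper_width: 0.236
gripper_force: 30.0
```

Call:
drive_tool --pt "10 2.3 8.4 -0.4 0 0 0"

```text
time_s: 19.02
tcp_pos: [0.5631, 0.1531, 0.254]
ee_rot: [[0.731, -0.682, 0.002], [-0.682, -0.731, -0.003], [0.004, 0.001, -1.0]]
wrist_force: [0.4, -7.2, 5.5]
gripper_width: 0.237
gripper_force: 30.0
```

Call:
drive_tool --pt "10 3.7 7.9 -0.5 0 0 0"

```text
time_s: 19.1
tcp_pos: [0.5667, 0.161, 0.2536]
ee_rot: [[0.731, -0.682, 0.001], [-0.682, -0.731, -0.003], [0.003, 0.001, -1.0]]
wrist_force: [-0.7, -7.8, 5.6]
gripper_width: 0.232
gripper_force: 30.0
```

Call:
drive_tool --pt "10 5.0 7.1 -0.4 0 0 0"

```text
time_s: 19.18
tcp_pos: [0.5715, 0.1681, 0.2531]
ee_rot: [[0.731, -0.682, 0.001], [-0.682, -0.731, -0.003], [0.003, 0.002, -1.0]]
wrist_force: [-2.7, -9.2, 6.4]
gripper_width: 0.232
gripper_force: 30.0
```

Call:
drive_tool --pt "10 6.2 6.2 -0.5 0 0 0"

```text
time_s: 19.27
tcp_pos: [0.5775, 0.1743, 0.2527]
ee_rot: [[0.731, -0.682, 0.0], [-0.682, -0.731, -0.003], [0.003, 0.002, -1.0]]
wrist_force: [-3.5, -8.3, 7.9]
gripper_width: 0.236
gripper_force: 30.0
```

Call:
drive_tool --pt "10 7.1 5.0 -0.4 0 0 0"

```text
time_s: 19.35
tcp_pos: [0.5844, 0.1793, 0.2523]
ee_rot: [[0.731, -0.682, -0.0], [-0.682, -0.731, -0.003], [0.002, 0.003, -1.0]]
wrist_force: [-4.4, -7.9, 7.2]
gripper_width: 0.232
gripper_force: 30.0
```

Call:
drive_tool --pt "10 7.9 3.7 -0.5 0 0 0"

```text
time_s: 19.43
tcp_pos: [0.5922, 0.1831, 0.2518]
ee_rot: [[0.731, -0.682, -0.001], [-0.682, -0.731, -0.003], [0.002, 0.003, -1.0]]
wrist_force: [-5.0, -6.8, 8.6]
gripper_width: 0.234
gripper_force: 30.0
```

Call:
drive_tool --pt "10 8.4 2.3 -0.4 0 0 0"

```text
time_s: 19.52
tcp_pos: [0.6002, 0.1855, 0.2514]
ee_rot: [[0.731, -0.682, -0.002], [-0.682, -0.731, -0.003], [0.001, 0.004, -1.0]]
wrist_force: [-8.1, -5.3, 10.0]
gripper_width: 0.23
gripper_force: 30.0
```

Call:
drive_tool --pt "10 8.7 0.8 -0.5 0 0 0"

```text
time_s: 19.6
tcp_pos: [0.6084, 0.1865, 0.251]
ee_rot: [[0.731, -0.682, -0.003], [-0.682, -0.731, -0.003], [-0.0, 0.004, -1.0]]
wrist_force: [-10.4, -3.4, 10.7]
gripper_width: 0.23
gripper_force: 30.0
```

Call:
drive_tool --pt "10 5.2 -0.3 -0.3 0 0 0"

```text
time_s: 19.68
tcp_pos: [0.6137, 0.1864, 0.2508]
ee_rot: [[0.731, -0.682, -0.003], [-0.682, -0.731, -0.002], [-0.001, 0.004, -1.0]]
wrist_force: [-11.4, -2.6, 12.4]
gripper_width: 0.234
gripper_force: 30.0
```

Call:
drive_tool --pt "10 5.2 -0.8 -0.3 0 0 0"

```text
time_s: 19.77
tcp_pos: [0.6182, 0.1859, 0.2506]
ee_rot: [[0.731, -0.682, -0.004], [-0.682, -0.731, -0.002], [-0.002, 0.004, -1.0]]
wrist_force: [-11.3, -1.5, 11.7]
gripper_width: 0.232
gripper_force: 30.0
```

Call:
drive_tool --pt "10 5.1 -1.4 -0.3 0 0 0"

```text
time_s: 19.85
tcp_pos: [0.623, 0.1849, 0.2504]
ee_rot: [[0.732, -0.682, -0.004], [-0.682, -0.732, -0.001], [-0.002, 0.004, -1.0]]
wrist_force: [-12.3, -0.5, 11.0]
gripper_width: 0.231
gripper_force: 30.0
```

Call:
drive_tool --pt "10 4.9 -1.9 -0.3 0 0 0"

```text
time_s: 19.93
tcp_pos: [0.6276, 0.1834, 0.2501]
ee_rot: [[0.732, -0.682, -0.004], [-0.682, -0.732, -0.0], [-0.003, 0.003, -1.0]]
wrist_force: [-13.8, 1.5, 12.9]
gripper_width: 0.234
gripper_force: 30.0
```

Call:
drive_tool --pt "10 -2.2 0.9 0 0 0 0" --pt "10 0 0 0 0 0 0"

```text
time_s: 20.1
tcp_pos: [0.6279, 0.1833, 0.2501]
ee_rot: [[0.731, -0.682, 0.002], [-0.682, -0.731, -0.001], [0.002, -0.0, -1.0]]
wrist_force: [-3.4, -3.1, 9.1]
gripper_width: 0.227
gripper_force: 30.0
```

Grip stayed put and the force has eased; release and lift straight up.

Call:
drive_tool --pt "45 0 0 0 0 0 0" --pt "45 0 0 0 0 0 0" --pt "45 0 0 0 0 0 0" --pt "45 0 0 0 0 0 0" --pt "45 0 0 10 0 0 0"

```text
time_s: 20.52
tcp_pos: [0.627, 0.1844, 0.255]
ee_rot: [[0.731, -0.682, -0.005], [-0.682, -0.731, -0.001], [-0.003, 0.004, -1.0]]
wrist_force: [-0.5, 0.3, -0.4]
gripper_width: 0.439
gripper_force: 0.0
```

Call:
drive_tool --pt "45 0 0 30 0 0 0" --pt "45 0 0 40 0 0 0" --pt "45 0 0 40 0 0 0" --pt "45 0 0 20 0 0 0" --pt "45 0 0 0 0 0 0"

```text
time_s: 20.93
tcp_pos: [0.6298, 0.1846, 0.3953]
ee_rot: [[0.731, -0.682, 0.013], [-0.682, -0.731, 0.005], [0.006, -0.012, -1.0]]
wrist_force: [0.3, -0.2, 0.0]
gripper_width: 0.448
gripper_force: 0.0
```

```bash
python3 - <<'E'
from h import *
s=sense(); print(s["time_s"],s["tcp_pos"],s["wrist_force"])
c=capture("scene"); W=cloud(c); a=c["frame"][...,::-1]
cv2.imwrite("pics/fin.png",cv2.resize(a[90:280,160:350],(600,600),interpolation=cv2.INTER_CUBIC))
m=zsel(W,.06,.085,.49,.56,-.02,.08); print("handle",rect(W[m]),m.sum())
for l in("upper_platen","grip_mid"):
    for f in masks_of(l,c)[:1]: print(l,f["p"],np.nanmedian(W[f["region"]],0),np.nanpercentile(W[f["region"]][:,2],[5,95]))
E
```

```text
20.9333 [0.62979356 0.18460872 0.39532697] [ 0.34719709 -0.23240873  0.01214462]
handle (array([529.2,  49.1]), array([36.8, 78.5]), 48.3) 208
upper_platen 0.72 [0.59662952 0.12285272 0.09160438] [0.07893591 0.10267454]
grip_mid 0.56 [0.6213978  0.17630935 0.23851397] [0.21831616 0.26138183]
```

View pics/fin.png

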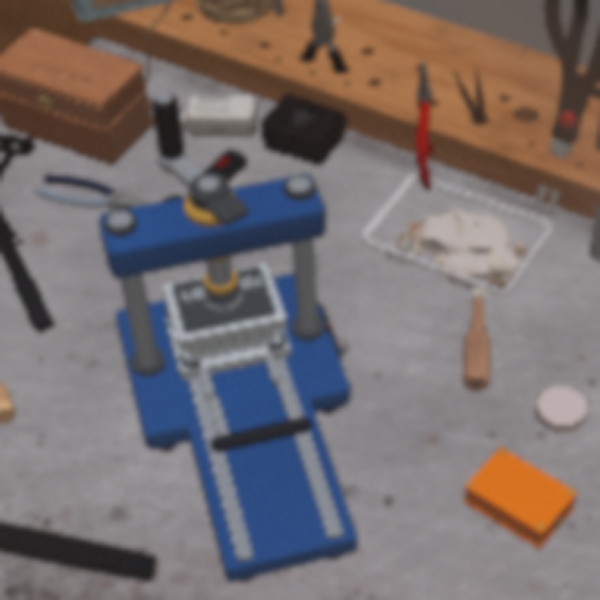

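```bash
python3 -c "from station import finish_job; print(finish_job())"
```

```text
the job is handed in; nothing more can be done
None
```

The frame is seated in the nest, the tray is fully home, and I wound the crank about 745° clockwise in one grip. It ended at about 13 N against about 8 N running, which I estimate as roughly 100 N of clamping, though the readings were noisy. The job was handed in at about 21 s with the press clamped, the gripper lifted clear, and no verdict returned.

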